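# Spring the storeroom key box with its release pin

## Task

The keypad of the blue key box is dead: take the yellow-handled release pin from the wooden stand, push it down through the yellow-framed slot, feel along the slot for the hidden latch tab and press the tab down to its stop so that the grey lid springs up and stays up. Be gentle: the pin must never press on the box with more than 25 N, on the tab or anywhere else. Then put the pin back upright in its own hole of the stand, fully down, and leave everything else where it is.

Things in the scene. Friction and masses are not known exactly. Their poses are not given: they have to be found in the camera images.
- pin: release pin standing in one of the stand's two holes: YELLOW square handle 20 x 20 x 50 mm (faces along its x and y, starting square to the stand), below it a steel shaft 9 mm dia, 75 mm long, round end. Origin: centre of the handle's underside, z up the handle, shaft along -z. 50 to 100 g. In the stand the handle's underside rests on the stand's top (85 mm above the table).
- pin_tip (a point): the end of the pin's shaft, 75 mm below the pin's origin
- stand: wooden block 140 (x) x 60 (y) x 85 (z) mm, fixed, with two 14 mm square holes 80 mm deep from its top, 35 mm either side of its centre along its x. One holds the pin, the other the red punch; which is which varies. Origin: centre of its underside.
- hole_near (a point): centre of the mouth of the stand's hole at -x (on the top face); axes as the stand's
- hole_far (a point): centre of the mouth of the stand's hole at +x (on the top face); axes as the stand's
- keybox: blue key box, fixed, 180 (x) x 220 (y) x 85 (z) mm. Its -x part, 78 mm wide, is a flat deck with the slot, a keypad and a padlock lying on it; its +x part is a tray under the grey lid. Origin: centre of its underside. The hidden latch tab yields downward only, at about 8 to 12 N, over 14 mm to a hard stop, and stays where it is left; it does not yield sideways.
- slot (a point): centre of the slot's mouth on the deck, 85 mm above the table; axes as the key box's. Slot 78 mm long (y), 13 mm wide (x), plain walls, rigid floor 55 mm down. Inside is the tab: 14 mm long in y, filling the width, flat top 20 to 28 mm below the deck (varies), sides 22 mm farther down, centre anywhere within 21 mm of the slot's centre in y (varies). The rest of the slot is empty.
- lid (a joint): opening of the grey lid (rad): 0 shut and locked, 0.35 sprung up. The hinge is at the lid's -x edge, beside the deck; the +x edge rises. It is linked to the tab: it rises in step with the tab (0.025 rad per mm, 0.35 at the stop) and stays up. Counts as sprung above 0.28.
- lid_edge (a point): middle of the lid's free +x edge, on its upper face
- punch: look-alike tool in the other hole of the stand: same handle but RED, shorter thicker shaft (11 mm dia, 40 mm). Origin at the underside of its handle. Leave it.
- padlock: brass padlock 34 x 40 x 14 mm (plus a 19 mm shackle) lying on the key box's deck, 72 mm to the +y side of the slot centre (keybox frame). Origin: centre of its underside. Leave it.
- tape: roll of orange tape, 90 mm dia, 48 mm high, on the table beyond the task. Origin: centre of its underside. Leave it.
- carton: small brown carton 110 x 150 x 80 mm on the table at the left. Origin: centre of its underside. Leave it.
- gluejar: jar 60 mm dia, 90 mm high, on the table beyond the task. Origin: centre of its underside. Leave it.
- mug: blue mug 80 mm dia, 90 mm high, on the table at the right. Origin: centre of its underside. Leave it.
- whitebox: white box 90 x 130 x 50 mm on the table at the right. Origin: centre of its underside. Leave it.
Mind the look-alikes: they are no part of the job. There is more than one size of the pin; the one meant has the size given above.

How it is judged:
On the way, in this order (a step that is already met when the one before it is completed fails the run):
1. the pin's tip is inside the slot, over 12 mm deep (z of pin_tip in the frame of slot below -0.012 m and x of pin_tip in the frame of slot between -0.006 and 0.006 m and y of pin_tip in the frame of slot between -0.038 and 0.038 m), for 0.1 s.
2. the lid springs up (over 0.28 rad) while the pin is in the slot (all of step 1 and value of joint lid above 0.28 rad), for 0.1 s.
At the end, for the whole second after the job is handed in: The lid stands open by more than 0.28 rad; the pin is back in a hole of the stand, its origin within 6 mm of the hole's centre horizontally and no more than 5 mm above the stand's top, upright within 0.08 rad and at rest (value of joint lid above 0.28 rad and ((horizontal distance between pin and hole_near below 0.006 m and z of pin in the frame of hole_near below 0.005 m) or (horizontal distance between pin and hole_far below 0.006 m and z of pin in the frame of hole_far below 0.005 m)) and angle between pin's own z axis and vertical below 0.08 rad and linear speed of pin below 0.02 m/s); the robot touches nothing.
It fails at once if the pin presses on the key box (tab, walls, deck, lid) with more than 25 N (contact force between pin and keybox above 25 N).
It fails at once if a bystander is moved by more than 30 mm (distance of any of punch, padlock, tape, carton, gluejar, mug, whitebox from where it was at the start of the episode above 0.03 m).
It also fails if it takes over 61 s, if anything falls off the work surface, if the arm or the gripper's body presses on something with over 40 N, if the wrist force passes 120 N, or if a joint passes its speed limit or range.

## Robot

A 7-joint arm with a two-finger parallel gripper is mounted at the origin on the work surface. World frame = base frame: x ahead of the robot, y to its left, z up, the work surface at z = 0. Lengths are in m, angles in rad, forces in N, time in s.
With the tool pointing down it reaches from about 0.4 to 0.85 m from the base axis. Payload 10.4 kg.
Tool frame: the origin (TCP) lies midway between the tips of the shut fingers; the grasp point (between the pads) lies behind it (arm.grip_point_offset is the x of the grasp point in the tool frame, in m); x points along the fingers, y is the direction in which the jaws open and shut, and the axes are right-handed (so a half turn about x gives the same grasp; the last joint's range is limited). The gripper opens to 85 mm and grips with 20 to 120 N. Pads are 22 mm wide; open, the fingers measure 114 mm over their backs; the gripper's body (76 mm by 85 mm) begins 54 mm behind the grasp point. The pads swing forward as they close: fully open they stand 13 mm farther back than shut.
Start: joints at [1.203, 0.332, -0.065, 1.46, 0.022, 1.35, -0.088], TCP at [0.211, -0.588, 0.231] pointing down, gripper open.
Joint ranges: [-2.6, 2.6], [-0.5, 2.12], [-1.47, 1.34], [0.16, 2.42], [-1.27, 4.41], [0.06, 2.06], [-2.6, 2.6]. Speed limits (rad/s): [2.22, 2.22, 2.79, 2.79, 3.14, 3.14, 3.14].

## Interface

Orientations are given as a unit quaternion [w, x, y, z].
In Python, from station import telemetry, viewer, arm gives the robot as it stands. The module is installed in compiled form; this text tells all that it offers.
- The arm moves only by the tool arm_command, never from a script. Its argument "targets" is a list that holds one entry, the list of rows, each a list of 7 numbers: the shift along the tool's x, y, z in cm, then the turn, a rotation vector about the tool's x, y, z in rad, then the finger opening in cm, from 0 to 8.54. A call has 1 to 12 rows; each row shifts and turns the commanded pose from where the row before left it, along the tool's axes as they then stand; what a row does not reach is not made up. A row lasts 1/10 s, in which the tool goes at most 50 mm and 8.59 degrees, less where a joint would pass 70% of its speed; a pose out of reach is approached as far as the arm can. A call is refused whole if a number of a shift passes 5 or a number of a turn 0.15, either way. A call with a gripper value outside its range is refused whole. The fingers move at their own pace and stop on an object; "squeeze" is the grip in N (left out, the last holds). Time passes only in rows, so rows that do not move let the fingers close. It gives the time, the measured TCP pose, the force and the opening at its end, in the units of the state.
- telemetry.state(): the state, without advancing time (a new reading comes with each control period).
- viewer.get_image(name): name is "scene" or "top" or "wrist"; returns the picture (480x640x3 uint8, red, green, blue); there is no depth.
- viewer.get_calibration(name): a dict with "fovy" (degrees; the focal length in pixels is half the picture's height over the tangent of half this angle, whatever the lens; pixels are square), "cx", "cy" (the principal point, pixels), "rvec" (rotation vector, rad) and "tvec" (3), from world to camera coordinates, as OpenCV has them. Camera axes: x right, y down, z forward; pixel columns grow to the right and rows downward; lengths in m; the calibration is good to about 2 mm. A picture is of the moment at which its call begins: read the wrist's pose just before it. get_calibration takes no time and is no camera call; for the wrist camera it gives the pose at the moment of the call.
- arm.hand_in(): hands the job in, once; it reports no verdict.
Trained networks look in the newest picture that a camera, given by its name, has taken for a name from the list of things; names that differ only in an ending like _2 or _b are one class to them, and where a whole thing is asked for, a point or a joint stands for the part that bears it (a point fixed in the world has none). Each returns a list of dicts, best first, with "confidence" (0 to 1); they miss things now and then, are a little off and sometimes report something else, mostly with a low value. They report only what shows in the picture. A call takes as long as a camera call. They do not tell look-alikes from the thing itself.
- viewer.boxes_of(camera, query): "extent" ([left, top, width, height] as shares, 0 to 1, of the picture: columns of its width, rows of its height, round what is visible of it).
- viewer.trace(camera, query): "mask" (480x640 bool, what is visible of it) and "extent" ([left, top, width, height] as shares, 0 to 1, of the picture: columns of its width, rows of its height, round what is visible of it).
- viewer.tip_of(camera, query): "centre" ([column, row] as shares, 0 to 1, of the picture: columns of its width, rows of its height: a listed point, or the origin of a listed thing).
The state is a dict: "clock": time; "q": joint angles; "qd": joint speeds; "tau": joint torques, N m; "ee_pos": TCP position; "orientation": TCP orientation; "ft_force": force on the tool from outside, world axes, zero at the start; "wrist_torque": the same for the moment, N m; "width": opening from 0.0 (shut) to 1.0 (fully open).
Only numpy, scipy, OpenCV 4.12 (cv2) and the standard library are available. Lean on these libraries where they do the work, as an engineer would, in place of code of your own. Each camera call takes 0.05 s, during which the arm holds its last target.

## Working session

There is one attempt and no reset: what is moved stays moved. The work goes in short steps, Python scripts to look and compute and a tool call to move; the robot and the scene stay as the last step left them, time stands still between calls to the robot, and variables do not carry over. Pictures are saved under pics/ and viewed, and the job is handed in when it is done.

Besides the shell and the picture viewer there is one more tool, called after ">>>" as a command line: name --argument value ..., lists and objects as JSON in quotes. arm_command: Moves the arm, as the interface text tells. Its arguments: {"type":"object","properties":{"targets":{"type":"array"},"squeeze":{"type":"number"}},"required":["targets"]}

```bash
mkdir -p pics
cat > h.py <<'E'
import numpy as np, cv2, json
from station import telemetry, viewer, arm
from scipy.spatial.transform import Rotation as R
def save(cam,name):
    im=viewer.get_image(cam); cv2.imwrite(f'pics/{name}.png',im[:,:,::-1].copy()); return im
def cal(c):
    k=viewer.get_calibration(c); f=240/np.tan(np.radians(k['fovy'])/2)
    K=np.array([[f,0,k['cx']],[0,f,k['cy']],[0,0,1]]); Rm=cv2.Rodrigues(np.array(k['rvec'],float))[0]
    return K,Rm,np.array(k['tvec'],float).ravel()
def ray(c,uv,z):
    K,Rm,t=c; d=Rm.T@np.linalg.inv(K)@np.array([uv[0],uv[1],1.]); o=-Rm.T@t
    return o+d*(z-o[2])/d[2]
def proj(c,p):
    K,Rm,t=c; q=K@(Rm@np.asarray(p,float)+t); return q[:2]/q[2]
def st():
    s=telemetry.state(); q=s['orientation']; s['R']=R.from_quat([q[1],q[2],q[3],q[0]]).as_matrix(); return s
E
python3 - <<'E'
from h import *
s=st(); print(s['clock'],s['ee_pos'],s['R'].round(3),s['ft_force'],s['width'],arm.grip_point_offset)
for c in ['scene','top','wrist']:
    save(c,c+'0'); k=viewer.get_calibration(c); print(c,k)
    K,Rm,t=cal(c); print(-Rm.T@t)
E
```

```text
0.0 [ 0.21109786 -0.58786438  0.23049545] [[-0.001  0.338 -0.941]
 [ 0.001 -0.941 -0.338]
 [-1.    -0.001  0.   ]] [-0.37117451  0.5216138  -1.15066002] 0.9985083513348597 -0.0187
scene {'fovy': 50.076910213443774, 'cx': 318.17306699641773, 'cy': 237.42751649491538, 'rvec': array([ 1.71853287,  1.70358938, -0.77376162]), 'tvec': array([-0.01392003, -0.35341935,  1.71293481])}
[ 1.52533145 -0.00449187  0.8559138 ]
top {'fovy': 51.607006465392104, 'cx': 322.9686483971183, 'cy': 239.0272899482882, 'rvec': array([ 2.15652489, -2.18664963,  0.07335531]), 'tvec': array([0.02317403, 0.61269655, 1.41149283])}
[ 0.49375045 -0.00664654  1.45753642]
wrist {'fovy': 58.21124369122525, 'cx': 317.07460958773083, 'cy': 245.56238882267567, 'rvec': array([-2.35736894,  1.65736695,  0.25432554]), 'tvec': array([-0.6249195 , -0.03911373,  0.37881428])}
[ 0.28323811 -0.56226001  0.37308764]
```

View pics/scene0.png

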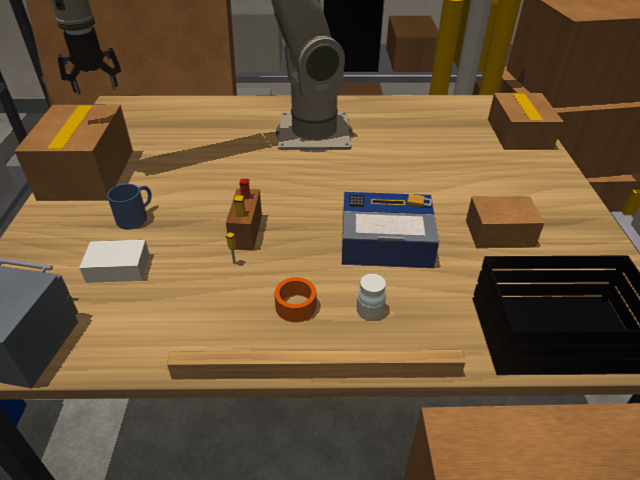

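View pics/top0.png

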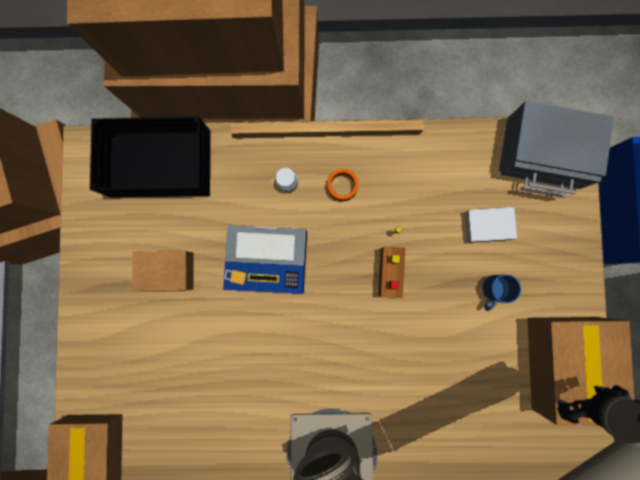

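View pics/wrist0.png

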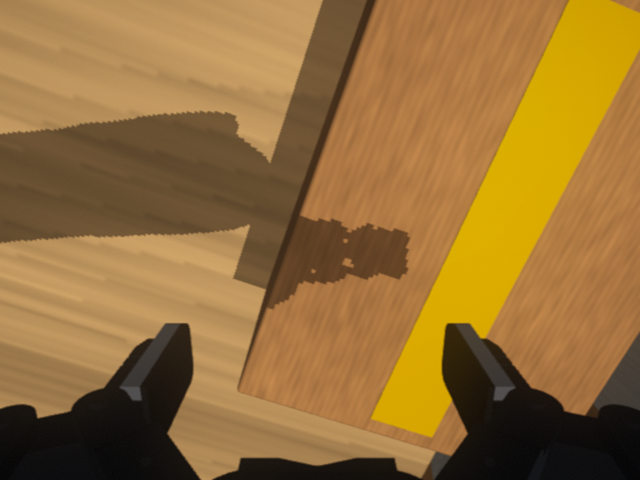

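The top view shows the stand at about (392,272), with the yellow pin at (396,259) and the red punch at (394,285). A smaller yellow pin sits off the stand at (398,230). The key box is around (265,260) with its slot at about (263,278).

Run:
```python
from h import *
ct=cal('top');cs=cal('scene')
im=cv2.imread('pics/top0.png'); 
a=cv2.resize(im[220:305,215:315],(600,510),interpolation=cv2.INTER_CUBIC);cv2.imwrite('pics/z1.png',a)
a=cv2.resize(im[215:305,370:415],(300,600),interpolation=cv2.INTER_CUBIC)
im2=cv2.imread('pics/scene0.png'); b=cv2.resize(im2[165:275,215:275],(327,600),interpolation=cv2.INTER_CUBIC);cv2.imwrite('pics/z2.png',np.hstack([a,b]))
b=cv2.resize(im2[185:270,335:445],(770,595),interpolation=cv2.INTER_CUBIC);cv2.imwrite('pics/z3.png',b)
for q in ['slot','pin','stand','keybox','punch','hole_near','hole_far','padlock','lid_edge']:
    for c,cc in (('top',ct),('scene',cs)):
        z={'keybox':0,'stand':0,'lid_edge':.085}.get(q,.085)
        for d in viewer.tip_of(c,q)[:2]:
            uv=np.array(d['centre'])*[640,480]; print(q,c,round(d['confidence'],2),uv.round(1),ray(cc,uv,z).round(4))
```

```text
slot top 0.81 [266.1 280.7] [0.4948 0.1723 0.085 ]
slot top 0.47 [264.  223.8] [0.6531 0.1776 0.085 ]
slot scene 0.91 [387.2 202.3] [0.5051 0.1801 0.085 ]
pin top 0.45 [391.6 255.1] [ 0.5607 -0.1752  0.085 ]
pin top 0.38 [399.1 230.3] [ 0.6292 -0.1976  0.085 ]
pin scene 0.74 [237.2 217.3] [ 0.5624 -0.1861  0.085 ]
pin scene 0.63 [235.6 243.1] [ 0.6556 -0.1796  0.085 ]
stand top 0.72 [389.7 276.1] [ 0.5036 -0.1785  0.    ]
stand scene 0.91 [241.9 232.5] [ 0.5187 -0.1872  0.    ]
keybox top 0.73 [270.1 259.6] [0.5567 0.1714 0.    ]
keybox scene 0.88 [386.2 243.9] [ 0.5651  0.1786 -0.    ]
keybox scene 0.36 [238.8 215. ] [ 0.4464 -0.2029  0.    ]
punch top 0.64 [389.2 281.5] [ 0.4881 -0.1667  0.085 ]
punch scene 0.49 [243.3 195.7] [ 0.4753 -0.1801  0.085 ]
hole_near top 0.62 [390.  282.8] [ 0.4846 -0.1689  0.085 ]
hole_near scene 0.63 [244.8 198.4] [ 0.4867 -0.1753  0.085 ]
hole_far top 0.95 [387.7 259.3] [ 0.5493 -0.1642  0.085 ]
hole_far scene 0.79 [239.9 216.5] [ 0.5593 -0.18    0.085 ]
hole_far scene 0.61 [130. 223.] [ 0.5824 -0.4367  0.085 ]
padlock top 0.28 [265.  279.7] [0.4977 0.1753 0.085 ]
padlock scene 0.53 [417.8 204.6] [0.5148 0.2548 0.085 ]
lid_edge top 0.71 [266.4 226.9] [0.6442 0.171  0.085 ]
lid_edge top 0.47 [390.3 284.4] [ 0.4802 -0.1695  0.085 ]
lid_edge scene 0.96 [392.  238.5] [0.642  0.1758 0.085 ]
```

View pics/z1.png

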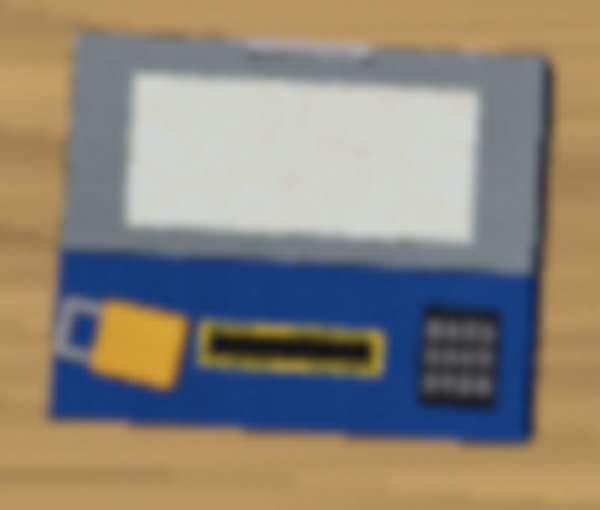

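View pics/z2.png

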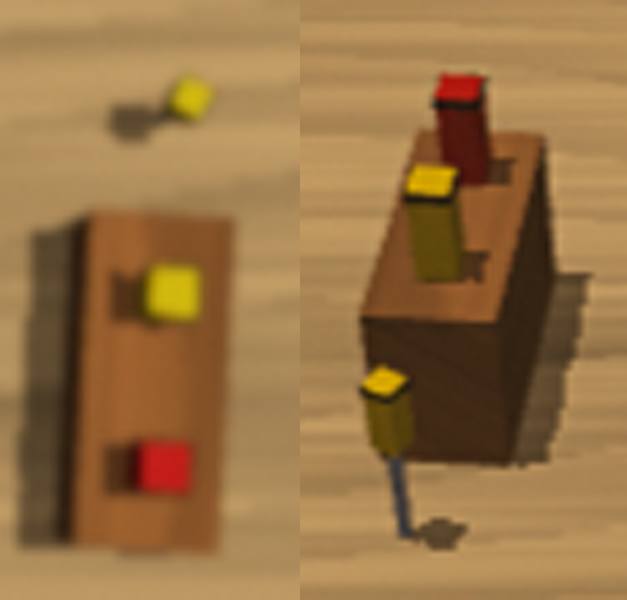

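View pics/z3.png

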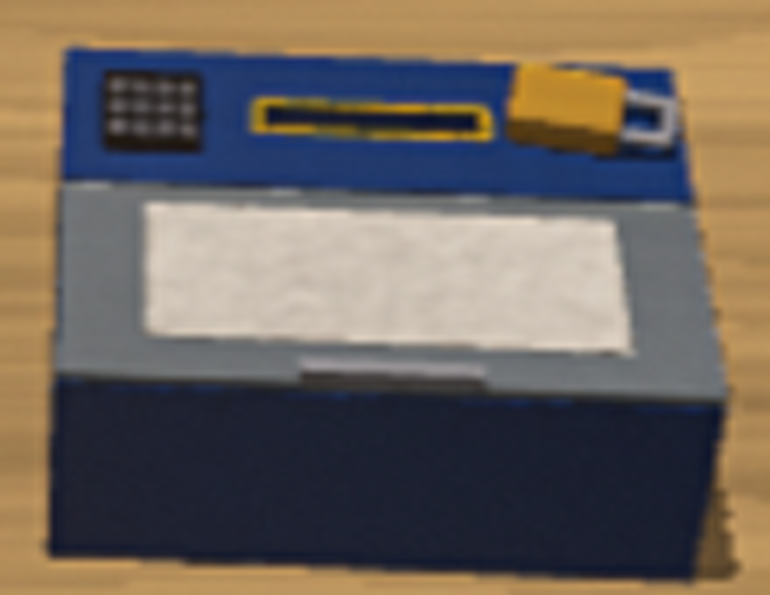

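>>> arm_command --targets '[[[-2, 0, 0, 0.115, 0, 0, 8.5], [-2, 0, 0, 0.115, 0, 0, 8.5], [-2, 0, 0, 0.115, 0, 0, 8.5], [0, -3, -2.5, 0, 0, 0, 8.5], [0, -3, -2.5, 0, 0, 0, 8.5], [0, -3, -2.5, 0, 0, 0, 8.5], [0, -3, -2.5, 0, 0, 0, 8.5], [0, -3, -2.5, 0, 0, 0, 8.5], [0, -3, -2.5, 0, 0, 0, 8.5], [0, -3, -2.5, 0, 0, 0, 8.5], [0, -3, -2.5, 0, 0, 0, 8.5], [0, -3, -2.5, 0, 0, 0, 8.5]]]'

```text
clock: 2.25
ee_pos: [0.4372, -0.3169, 0.2916]
orientation: [0.0, 0.707, -0.0, -0.707]
ft_force: [0.6, -0.2, -0.2]
width: 0.995
```

>>> arm_command --targets '[[[0, -3, -2.5, 0, 0, 0, 8.5], [0, -3, -2.5, 0, 0, 0, 8.5], [0, -3, -2.5, 0, 0, 0, 8.5], [0, -2.5, -2, 0, 0, 0, 8.5], [0, -2, -0.5, 0, 0, 0, 8.5], [0, 0, 0, 0, 0, 0, 8.5]]]'

```text
clock: 2.85
ee_pos: [0.5375, -0.1794, 0.2914]
orientation: [0.001, 0.707, 0.002, -0.707]
ft_force: [-0.5, 0.7, 0.7]
width: 0.994
```

Run:
```python
from h import *
s=st(); print(s['clock'],s['ee_pos'],s['R'].round(3),s['ft_force'])
im=save('wrist','w1'); c=cal('wrist'); print(-c[1].T@c[2],c[1][2]); np.savez('w1.npz',K=c[0],R=c[1],t=c[2])
```

```text
2.85 [ 0.53754268 -0.17941239  0.29137668] [[ 0.     0.005 -1.   ]
 [ 0.001 -1.    -0.005]
 [-1.    -0.001 -0.   ]] [-0.52808939  0.71097013  0.65644345]
[ 0.61331436 -0.18172698  0.4337639 ] [-0.29924486 -0.00161911 -0.95417498]
```

View pics/w1.png

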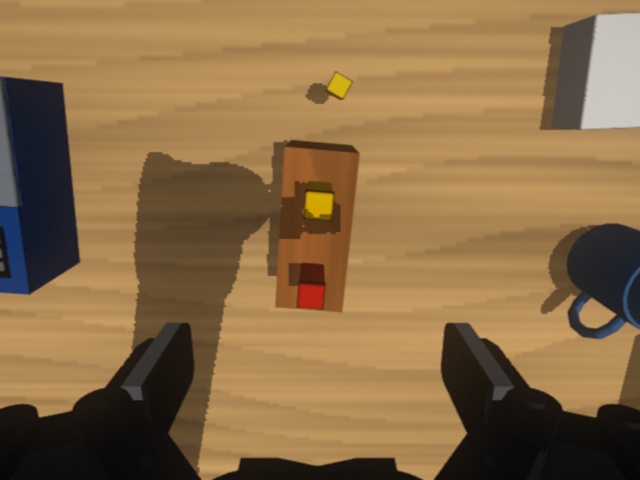

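The wrist view shows the stand's top corners at about (285,147), (357,153), (342,312) and (276,306). The yellow handle top is at (319,205), the red one at (311,296), and the small decoy pin at (340,85).

Run:
```python
from h import *
z=np.load('w1.npz'); c=(z['K'],z['R'],z['t'])
im=cv2.imread('pics/w1.png')
a=cv2.resize(im[130:320,265:370],(442,800)[0:2] if 0 else (330,597),interpolation=cv2.INTER_CUBIC); cv2.imwrite('pics/z4.png',a)
from itertools import combinations
P=[ray(c,u,.085) for u in [(285,147),(358,153),(342,312),(276,306)]]
print(np.round(P,4)); P=np.array(P)
print('len',np.linalg.norm(P[0]-P[3]),np.linalg.norm(P[1]-P[2]),'wid',np.linalg.norm(P[0]-P[1]),np.linalg.norm(P[3]-P[2]))
print('centre',P.mean(0)); d=(P[0]+P[1]-P[2]-P[3]); print('yaw',np.degrees(np.arctan2(d[1],d[0])))
hsv=cv2.cvtColor(im,cv2.COLOR_BGR2HSV)
m=cv2.inRange(hsv,(22,150,170),(35,255,255)); m[:150]=0; m[280:]=0; m[:,:280]=0;m[:,360:]=0
ys,xs=np.nonzero(m); print(len(xs),xs.mean(),ys.mean(),ray(c,(xs.mean(),ys.mean()),.135), cv2.minAreaRect(np.c_[xs,ys].astype(np.float32)))
```

```text
[[ 0.5856 -0.1567  0.085 ]
 [ 0.5811 -0.2146  0.085 ]
 [ 0.442  -0.2047  0.085 ]
 [ 0.4477 -0.1461  0.085 ]]
len 0.13832705282229518 0.13948205770770622 wid 0.05807442966252001 0.05892694356639682
centre [ 0.5140754  -0.18051786  0.085     ]
yaw -4.232246514030726
537 318.7039106145251 203.22532588454376 [ 0.55088436 -0.18328569  0.135     ] ((318.4551696777344, 204.53794860839844), (25.910192489624023, 23.584918975830078), 4.763641834259033)
```

View pics/z4.png

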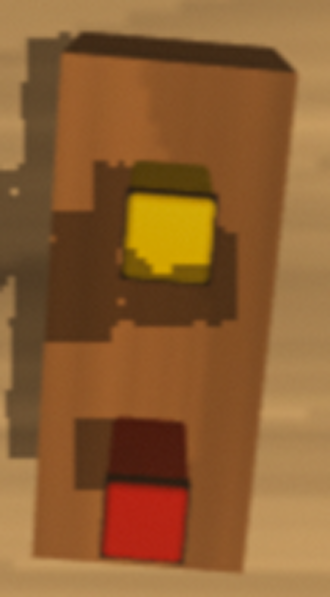

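>>> arm_command --targets '[[[1, 0.28, -1.17, 0.079, 0, 0, 6], [2, 0, 0, 0, 0, 0, 5], [2, 0, 0, 0, 0, 0, 5], [2, 0, 0, 0, 0, 0, 5], [2, 0, 0, 0, 0, 0, 5], [0, 0, 0, 0, 0, 0, 5], [0, 0, 0, 0, 0, 0, 5]]]'

```text
clock: 3.6
ee_pos: [0.5478, -0.1871, 0.2018]
orientation: [0.028, -0.706, 0.029, 0.707]
ft_force: [-0.7, 0.1, -0.1]
width: 0.589
```

Run:
```python
from h import *
s=st(); print(s['clock'],s['ee_pos'],s['R'].round(4),s['ft_force'])
im=save('wrist','w2'); c=cal('wrist')
np.savez('w2.npz',K=c[0],R=c[1],t=c[2])
bgr=im[:,:,::-1].copy()
for p in [(.549,-.183,.135),(.549,-.183,.085)]:
    print(proj(c,p))
    cv2.drawMarker(bgr,tuple(proj(c,p).round().astype(int).tolist()),(255,0,255),0,12)
cv2.imwrite('pics/w2m.png',bgr)
```

```text
3.6 [ 0.54775709 -0.18714217  0.20183956] [[-1.000e-04 -8.050e-02 -9.968e-01]
 [-4.000e-04 -9.968e-01  8.050e-02]
 [-1.000e+00  4.000e-04  1.000e-04]] [-0.74413846  0.1469606  -0.08384202]
[308.66593617 264.67591457]
[310.03064669 237.57197401]
```

View pics/w2m.png

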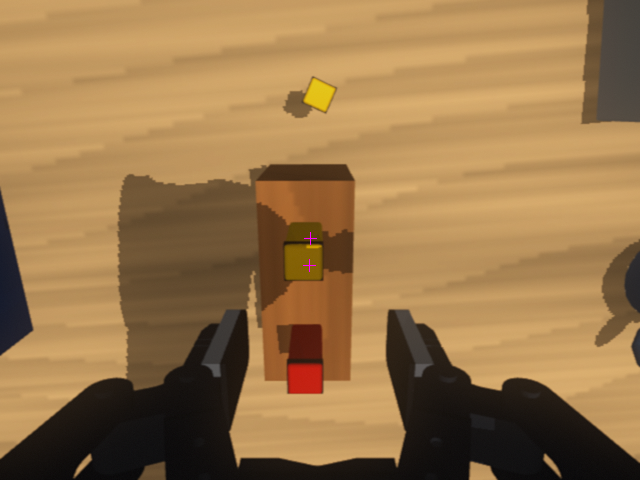

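Run:
```python
from h import *
z=np.load('w2.npz'); c=(z['K'],z['R'],z['t'])
s=st()
print(ray(c,(303.7,262),.135))
P=np.array([ray(c,u,.085) for u in [(256.5,181),(355,181),(350.5,380.5),(265,380.5)]]);print(P.round(4),P.mean(0)); d=(P[0]+P[1]-P[2]-P[3]); print('yaw',np.degrees(np.arctan2(d[1],d[0])))
print(np.linalg.norm(P[0]-P[3]),np.linalg.norm(P[0]-P[1]),np.linalg.norm(P[2]-P[3]))
p=ray(c,(303.7,262),.135); d=p-s['ee_pos']; print('tool delta',s['R'].T@d)
```

```text
[ 0.55066844 -0.18056948  0.135     ]
[[ 0.587  -0.1538  0.085 ]
 [ 0.5823 -0.2131  0.085 ]
 [ 0.4428 -0.2024  0.085 ]
 [ 0.4477 -0.1428  0.085 ]] [ 0.51494754 -0.17801722  0.085     ]
yaw -4.447019040344517
0.13978836188078383 0.05944480623278634 0.05986739771282475
tool delta [ 0.06748304 -0.00661678 -0.0018005 ]
```

>>> arm_command --targets '[[[1, -0.66, -0.2, 0, 0, 0, 5], [2, 0, 0, 0, 0, 0, 5], [2, 0, 0, 0, 0, 0, 5], [2, 0, 0, 0, 0, 0, 5], [2, 0, 0, 0, 0, 0, 5], [1.7, 0, 0, 0, 0, 0, 5], [0, 0, 0, 0, 0, 0, 5]]]'

```text
clock: 4.35
ee_pos: [0.5495, -0.1789, 0.0923]
orientation: [0.028, -0.705, 0.027, 0.708]
ft_force: [-0.3, 0.5, -0.2]
width: 0.589
```

Run:
```python
from h import *
s=st(); print(s['clock'],s['ee_pos'],s['ft_force'])
im=save('wrist','w3')
```

```text
4.35 [ 0.54949351 -0.17892769  0.09225781] [-0.33429596  0.54525592 -0.23977694]
```

View pics/w3.png

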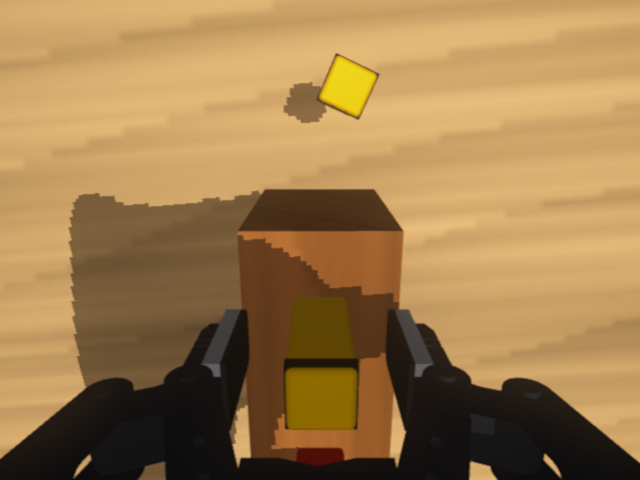

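The jaws straddle the handle, with inner faces at columns 247 and 388 and the handle centred on 321. I'll close now.

>>> arm_command --targets '[[[0, 0, 0, 0, 0, 0, 1], [0, 0, 0, 0, 0, 0, 1], [0, 0, 0, 0, 0, 0, 1], [0, 0, 0, 0, 0, 0, 1], [0, 0, 0, 0, 0, 0, 1], [0, 0, 0, 0, 0, 0, 1]]]' --squeeze 60

```text
clock: 5.0
ee_pos: [0.5514, -0.1798, 0.0957]
orientation: [-0.028, 0.707, -0.028, -0.706]
ft_force: [-1.5, 1.0, 5.8]
width: 0.228
```

Run:
```python
from h import *
s=st(); print(s['clock'],s['ee_pos'],s['R'].round(4),s['ft_force'],s['width'],s['wrist_torque'])
im=save('wrist','w4')
```

```text
5.0 [ 0.55140355 -0.17977498  0.09567986] [[ 2.100e-03 -7.910e-02 -9.969e-01]
 [-7.000e-04 -9.969e-01  7.910e-02]
 [-1.000e+00  6.000e-04 -2.100e-03]] [-1.51440029  0.97616432  5.76426021] 0.22768697255037487 [0.14764431 0.16355781 0.00421085]
```

View pics/w4.png

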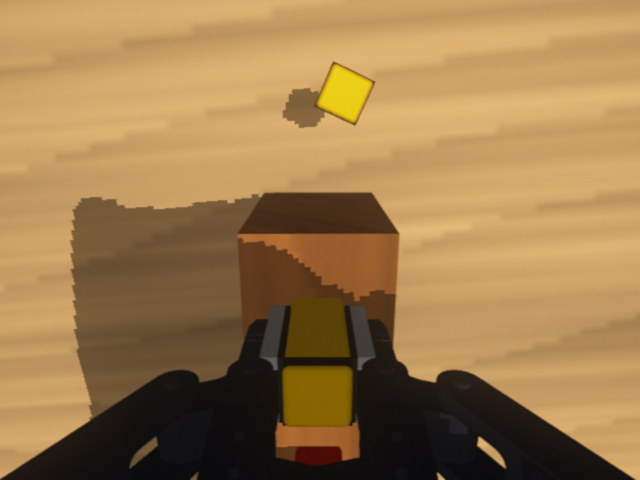

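Run:
```python
from h import *
c=cal('wrist'); s=st()
p=ray(c,(317.5,396),.135); print(p, s['R'].T@(p-s['ee_pos']))
for u in [(282,367),(353,367),(351,426),(284,426)]: print(ray(c,u,.135))
```

```text
[ 0.55115222 -0.18005745  0.135     ] [-0.03935589  0.00032507  0.00012085]
[ 0.56126638 -0.17106625  0.135     ]
[ 0.559713   -0.19051999  0.135     ]
[ 0.54024785 -0.1888902   0.135     ]
[ 0.54179059 -0.16963327  0.135     ]
```

>>> arm_command --targets '[[[-1, 0, 0, 0, 0, 0, 1], [-2, 0, 0, 0, 0, 0, 1], [-3, 0, 0, 0, 0, 0, 1], [-3, 0, 0, 0, 0, 0, 1], [-3, 0, 0, 0, 0, 0, 1], [-3, 0, 0, 0, 0, 0, 1], [-3, 0, 0, 0, 0, 0, 1], [0, 0, 0, 0, 0, 0, 1]]]'

```text
clock: 5.85
ee_pos: [0.5521, -0.1799, 0.2796]
orientation: [-0.027, 0.709, -0.029, -0.704]
ft_force: [0.9, -0.1, -1.5]
width: 0.224
```

Run:
```python
from h import *
s=st(); print(s['clock'],s['ee_pos'],s['R'].round(4),s['ft_force'],s['width'],s['wrist_torque'])
im=save('wrist','w5'); im2=save('scene','s5')
c=cal('wrist');
for x in (-.04,0.0107,.0857):
  print(proj(c,s['ee_pos']+s['R']@[x,0,0]))
cv2.imwrite('pics/s5z.png',cv2.resize(im2[60:240,150:330,::-1],(600,600),interpolation=cv2.INTER_CUBIC))
```

```text
5.85 [ 0.55212834 -0.17991685  0.27958166] [[ 0.0069 -0.0791 -0.9968]
 [-0.0024 -0.9969  0.0791]
 [-1.      0.0018 -0.0071]] [ 0.86160655 -0.13496339 -1.51846762] 0.2240207003615876 [ 0.03105661 -0.04502688  0.03963163]
[316.5442949  403.61065506]
[316.75986356 316.59292406]
[316.91678139 253.2505412 ]
```

View pics/w5.png

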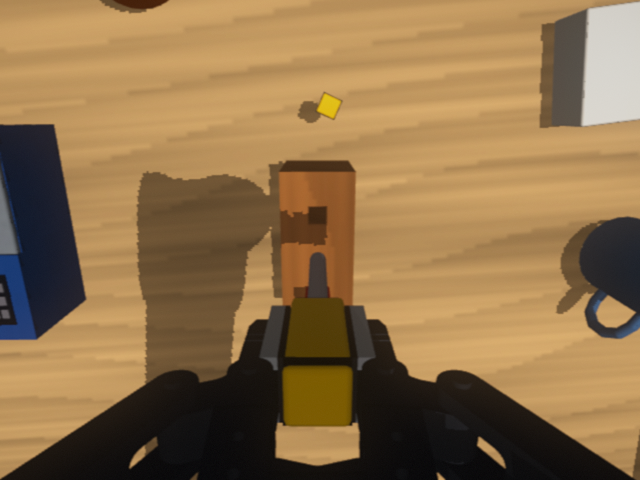

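View pics/s5z.png

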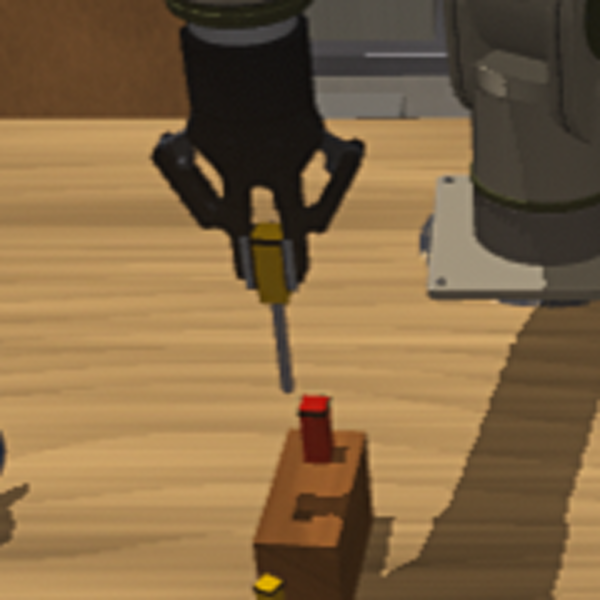

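>>> arm_command --targets '[[[0, -2, 0.4, 0, 0, 0, 1], [0, -3.5, 0.8, 0, 0, 0, 1], [0, -3.5, 0.8, 0, 0, 0, 1], [0, -3.5, 0.8, 0, 0, 0, 1], [0, -3.5, 0.8, 0, 0, 0, 1], [0, -3.5, 0.8, 0, 0, 0, 1], [0, -3.5, 0.8, 0, 0, 0, 1], [0, -3.5, 0.8, 0, 0, 0, 1], [0, -3.5, 0.8, 0, 0, 0, 1], [0, -3, 0.7, 0, 0, 0, 1], [0, -2, 0.4, 0, 0, 0, 1], [0, 0, 0, 0, 0, 0, 1]]]'

```text
clock: 7.15
ee_pos: [0.4979, 0.1787, 0.2733]
orientation: [0.026, -0.706, 0.026, 0.707]
ft_force: [-0.4, -0.0, -0.4]
width: 0.226
```

Run:
```python
from h import *
s=st(); print(s['clock'],s['ee_pos'],s['R'].round(4),s['ft_force'],s['width'])
im=save('wrist','w6'); c=cal('wrist'); np.savez('w6.npz',K=c[0],R=c[1],t=c[2])
hsv=cv2.cvtColor(im,cv2.COLOR_RGB2HSV)
```

```text
7.15 [0.49785099 0.17871291 0.27329667] [[-2.000e-03 -7.390e-02 -9.973e-01]
 [ 7.000e-04 -9.973e-01  7.390e-02]
 [-1.000e+00 -5.000e-04  2.000e-03]] [-0.4292838  -0.04266812 -0.40196657] 0.22563693753238512
```

View pics/w6.png

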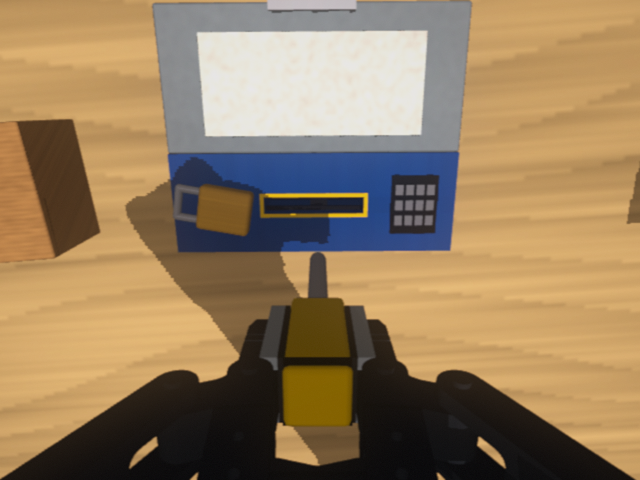

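The wrist view shows the slot frame spanning columns 259–368 and rows 193–217, centred near (314,205). The padlock is at left (225,209), the keypad at (414,204), and the pin tip at (318,254).

Run:
```python
from h import *
z=np.load('w6.npz'); c=(z['K'],z['R'],z['t']); s=st()
im=cv2.imread('pics/w6.png'); cv2.imwrite('pics/z6.png',cv2.resize(im[180:265,250:380],(780,510),interpolation=cv2.INTER_CUBIC))
hsv=cv2.cvtColor(im,cv2.COLOR_BGR2HSV); m=cv2.inRange(hsv,(20,120,90),(35,255,255)); m[:188]=0;m[222:]=0;m[:,:257]=0;m[:,372:]=0
ys,xs=np.nonzero(m); r=cv2.minAreaRect(np.c_[xs,ys].astype(np.float32)); print(r, xs.min(),xs.max(),ys.min(),ys.max())
P=np.array([ray(c,u,.085) for u in cv2.boxPoints(r)]); print(P.round(4),P.mean(0), np.linalg.norm(P[0]-P[1]),np.linalg.norm(P[2]-P[1]))
for a,b in [((178,251),(451,250)),((169,153),(458,152))]:
    A,B=ray(c,a,.085),ray(c,b,.085); d=A-B; print(A,B,np.linalg.norm(d),'yaw',np.degrees(np.arctan2(-d[0],d[1])))
tip=s['ee_pos']+s['R']@[.0857,0,0]; print('tip',tip,proj(c,tip)); print('toolyaw',np.degrees(np.arctan2(-s['R'][0,1]*-1,-s['R'][1,1])))
print('tool delta to slot', s['R'].T@(P.mean(0)-tip))
```

```text
((313.5333251953125, 204.7316436767578), (23.617300033569336, 107.16954803466797), 89.40933990478516) 260 367 193 217
[[0.5166 0.2191 0.085 ]
 [0.5111 0.1364 0.085 ]
 [0.4924 0.1369 0.085 ]
 [0.4979 0.2211 0.085 ]] [0.5044965  0.17838341 0.085     ] 0.08296347453343998 0.01877994958144257
[0.47500617 0.29038027 0.085     ] [0.45904881 0.07067754 0.085     ] 0.22028147524479472 yaw -4.154187523939316
[0.55237713 0.28372252 0.085     ] [0.53658649 0.06677555 0.085     ] 0.21752087810570442 yaw -4.162970906622188
tip [0.49839553 0.1765251  0.18759102] [316.49306645 254.08962158]
toolyaw -4.3781732499694
tool delta to slot [ 0.10257911 -0.00236048 -0.0061276 ]
```

View pics/z6.png

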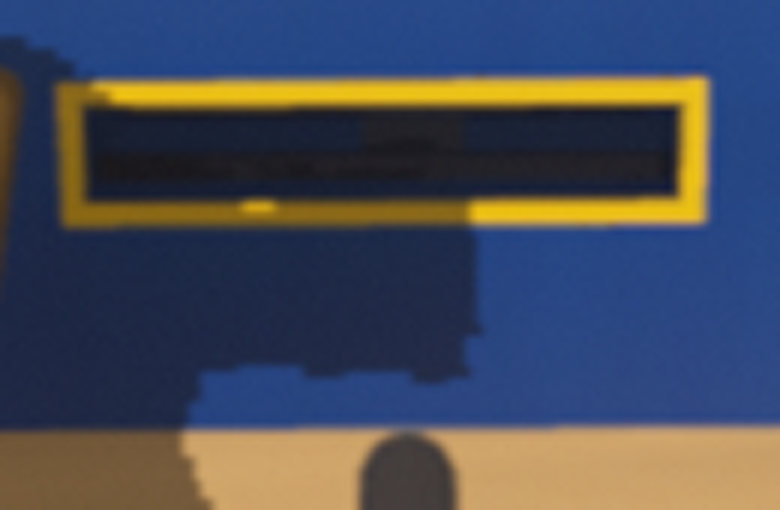

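Run:
```python
from h import *
z=np.load('w6.npz'); c=(z['K'],z['R'],z['t']); s=st()
im=cv2.imread('pics/w6.png')[190:220,255:372].astype(float); a=np.clip(im*4,0,255).astype(np.uint8)
cv2.imwrite('pics/z6b.png',cv2.resize(a,(780,200),interpolation=cv2.INTER_NEAREST))
slot=np.array([.5045,.1784,.085]); th=np.radians(-4.16); yb=np.array([-np.sin(th),np.cos(th),0]); xb=np.array([np.cos(th),np.sin(th),0])
for u in [(311,201),(327.5,201),(319,197.5),(319,205)]:
    p=ray(c,u,.061)-slot; print(u,p@xb,p@yb)
```

```text
(311, 201) -0.001892965918090393 0.0022578096982705845
(327.5, 201) -0.0019424952320359218 -0.011521454938335323
(319, 197.5) 0.0010438969059769936 -0.004428742964751804
(319, 205) -0.005318890440586185 -0.0044161270986942825
```

View pics/z6b.png

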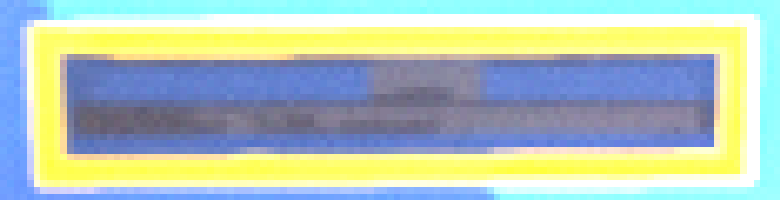

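The lighter patch inside the slot, columns 311–327, is likely the tab: about 14 mm wide, centred near y ≈ −4.5 mm. I'll hover the tip above that spot, look, then feel for it.

>>> arm_command --targets '[[[1, 0.2, -0.6, 0, 0, 0, 1], [2, 0, 0, 0, 0, 0, 1], [2, 0, 0, 0, 0, 0, 1], [2, 0, 0, 0, 0, 0, 1], [1.5, 0, 0, 0, 0, 0, 1], [0, 0, 0, 0, 0, 0, 1], [0, 0, 0, 0, 0, 0, 1]]]'

```text
clock: 7.9
ee_pos: [0.5056, 0.1725, 0.1894]
orientation: [0.028, -0.706, 0.028, 0.707]
ft_force: [0.1, 0.4, -0.0]
width: 0.223
```

```bash
cat > chk.py <<'E'
from h import *
import sys
s=st(); n=sys.argv[1]
slot=np.array([.5045,.1784,.085]); th=np.radians(-4.16); yb=np.array([-np.sin(th),np.cos(th),0]); xb=np.array([np.cos(th),np.sin(th),0])
tip=s['ee_pos']+s['R']@[.0857,0,0]; d=tip-slot
print(s['clock'],s['ee_pos'].round(4),'toolx',s['R'][:,0].round(4),'F',np.round(s['ft_force'],2),'tip in slot mm',(1e3*np.array([d@xb,d@yb,d[2]])).round(1))
if n!='-':
    im=save('wrist',n); c=cal('wrist'); bgr=im[:,:,::-1].copy(); np.savez(n+'.npz',K=c[0],R=c[1],t=c[2])
    for a,b in [(.0065,.039),(-.0065,.039),(-.0065,-.039),(.0065,-.039)]:
        u=proj(c,slot+a*xb+b*yb); cv2.circle(bgr,tuple(u.round().astype(int).tolist()),1,(255,0,255),-1)
    u=proj(c,tip); print(u); cv2.circle(bgr,tuple(u.round().astype(int).tolist()),1,(0,255,0),-1)
    cv2.imwrite('pics/'+n+'m.png',cv2.resize(bgr[180:380,190:450],(780,600),interpolation=cv2.INTER_CUBIC))
E
python3 chk.py w7
```

```text
7.9 [0.5056 0.1725 0.1894] toolx [-3.e-04 -2.e-04 -1.e+00] F [ 0.12  0.44 -0.02] tip in slot mm [ 1.5 -5.9 18.7]
[317.21060152 254.31554989]
```

View pics/w7m.png

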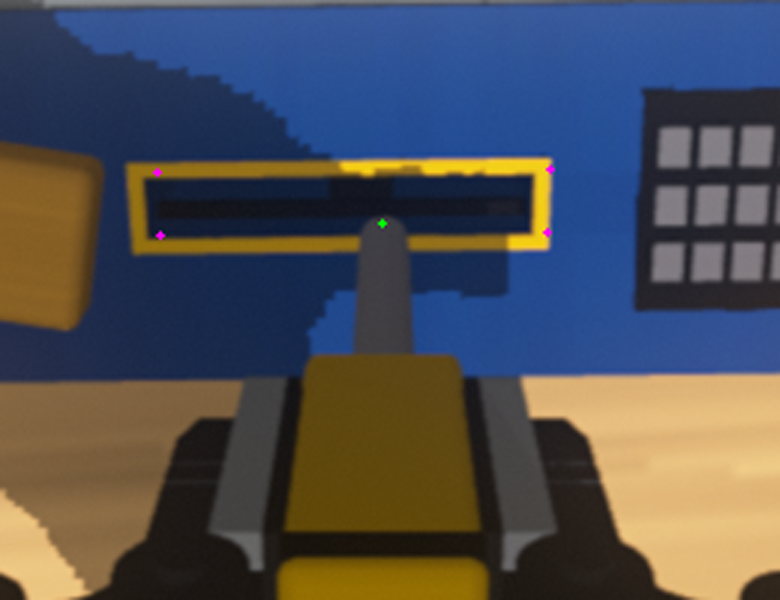

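Run:
```python
from h import *
z=np.load('w7.npz'); c=(z['K'],z['R'],z['t']); s=st()
P=np.array([ray(c,(190+a/3,180+b/3),.085) for a,b in [(145,177),(533,175),(533,233),(148,237)]]); print(P.round(4),P.mean(0))
O=np.array([ray(c,(190+a/3,180+b/3),.085) for a,b in [(126,164),(552,158),(549,248),(134,254)]]); print(O.mean(0), np.linalg.norm(O[0]-O[1]),np.linalg.norm(O[0]-O[3]))
d=O[0]+O[3]-O[1]-O[2]; print(np.degrees(np.arctan2(-d[0],d[1])))
tip=s['ee_pos']+s['R']@[.0857,0,0]
print('delta', s['R'].T@(O.mean(0)-tip), s['R'].T@(P.mean(0)-tip))
# tab patch
for a,b in [(328,190),(395,190)]:
    p=ray(c,(190+a/3,180+b/3),.061); print(s['R'].T@(p-tip))
```

```text
[[0.5127 0.2192 0.085 ]
 [0.507  0.142  0.085 ]
 [0.4948 0.1426 0.085 ]
 [0.5001 0.2203 0.085 ]] [0.50363816 0.18104061 0.085     ]
[0.50346711 0.18096926 0.085     ] 0.08467335957446628 0.01902116089483717
-3.696664880657534
delta [ 0.01927219 -0.00791922  0.00312642] [ 0.01927235 -0.00800398  0.0029616 ]
[ 0.04326974 -0.01132468  0.00705261]
[0.04326609 0.00338336 0.00704857]
```

>>> arm_command --targets '[[[0.5, -0.4, 0.3, 0, 0, 0, 1], [0.9, 0, 0, 0, 0, 0, 1], [0, 0, 0, 0, 0, 0, 1], [0, 0, 0, 0, 0, 0, 1]]]'

```text
clock: 8.35
ee_pos: [0.5025, 0.1772, 0.1751]
orientation: [0.028, -0.706, 0.028, 0.707]
ft_force: [0.0, -0.2, -0.9]
width: 0.226
```

```bash
sed -i 's/\.5045,\.1784/.5036,.1810/; s/-4.16/-4.0/' chk.py; python3 chk.py w8
```

```text
8.35 [0.5025 0.1772 0.1751] toolx [-4.e-04 -3.e-04 -1.e+00] F [ 0.05 -0.23 -0.91] tip in slot mm [-0.9 -3.9  4.4]
[316.63168471 254.31404169]
```

View pics/w8m.png

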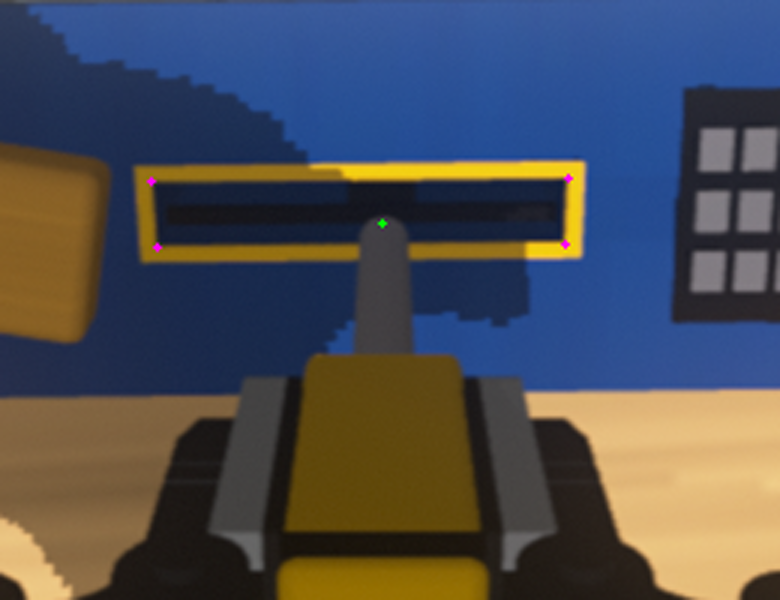

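>>> arm_command --targets '[[[0.2, 0, -0.09, 0, 0, 0, 1], [0.2, 0, 0, 0, 0, 0, 1], [0.1, 0, 0, 0, 0, 0, 1], [0, 0, 0, 0, 0, 0, 1]]]'

```text
clock: 8.8
ee_pos: [0.5035, 0.1771, 0.1701]
orientation: [0.028, -0.706, 0.028, 0.707]
ft_force: [-1.5, -0.2, -2.1]
width: 0.221
```

```bash
python3 chk.py w9
```

```text
8.8 [0.5035 0.1771 0.1701] toolx [-2.e-04 -1.e-04 -1.e+00] F [-1.51 -0.22 -2.12] tip in slot mm [ 0.2 -3.9 -0.6]
[316.60447593 254.05266838]
```

View pics/w9m.png

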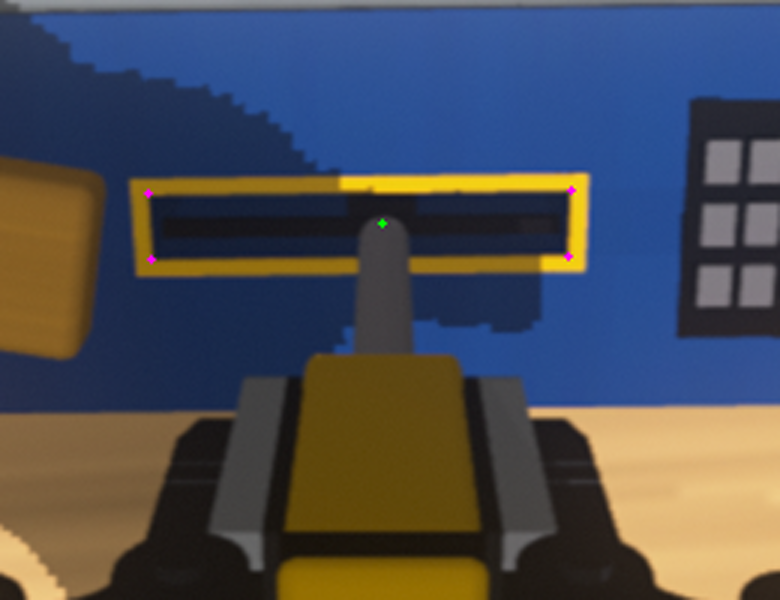

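The slot mouth spans zoom rows 192–257 and the tip is at row 223, level with the deck, so it's centred. I'll go in slowly.

>>> arm_command --targets '[[[0.2, 0, 0, 0, 0, 0, 1], [0.2, 0, 0, 0, 0, 0, 1], [0.2, 0, 0, 0, 0, 0, 1], [0, 0, 0, 0, 0, 0, 1]]]'

```text
clock: 9.25
ee_pos: [0.5034, 0.1771, 0.1639]
orientation: [0.028, -0.706, 0.028, 0.707]
ft_force: [0.2, -0.1, -0.8]
width: 0.226
```

>>> arm_command --targets '[[[0.2, 0, 0, 0, 0, 0, 1], [0.2, 0, 0, 0, 0, 0, 1], [0.2, 0, 0, 0, 0, 0, 1], [0.2, 0, 0, 0, 0, 0, 1], [0, 0, 0, 0, 0, 0, 1]]]'

```text
clock: 9.75
ee_pos: [0.5034, 0.1771, 0.156]
orientation: [0.028, -0.706, 0.028, 0.707]
ft_force: [0.1, 0.2, -0.6]
width: 0.228
```

>>> arm_command --targets '[[[0.15, 0, 0, 0, 0, 0, 1], [0.15, 0, 0, 0, 0, 0, 1], [0, 0, 0, 0, 0, 0, 1]]]'

```text
clock: 10.05
ee_pos: [0.5035, 0.1771, 0.1531]
orientation: [0.028, -0.706, 0.028, 0.707]
ft_force: [0.0, 0.4, -1.4]
width: 0.226
```

```bash
python3 chk.py -
```

```text
10.05 [0.5035 0.1771 0.1531] toolx [-2.e-04 -1.e-04 -1.e+00] F [ 0.01  0.4  -1.37] tip in slot mm [  0.1  -3.9 -17.6]
```

>>> arm_command --targets '[[[0.1, 0, 0, 0, 0, 0, 1], [0.1, 0, 0, 0, 0, 0, 1], [0, 0, 0, 0, 0, 0, 1]]]'

```text
clock: 10.35
ee_pos: [0.5035, 0.1771, 0.1511]
orientation: [0.028, -0.706, 0.028, 0.707]
ft_force: [-0.3, 0.5, -1.4]
width: 0.227
```

>>> arm_command --targets '[[[0.1, 0, 0, 0, 0, 0, 1], [0, 0, 0, 0, 0, 0, 1]]]'

```text
clock: 10.55
ee_pos: [0.5035, 0.1771, 0.1502]
orientation: [0.028, -0.707, 0.028, 0.707]
ft_force: [0.3, 0.2, -0.8]
width: 0.228
```

>>> arm_command --targets '[[[0.1, 0, 0, 0, 0, 0, 1], [0, 0, 0, 0, 0, 0, 1]]]'

```text
clock: 10.75
ee_pos: [0.5035, 0.1771, 0.1492]
orientation: [0.028, -0.707, 0.028, 0.707]
ft_force: [-0.9, -0.5, -0.2]
width: 0.227
```

>>> arm_command --targets '[[[0.1, 0, 0, 0, 0, 0, 1], [0, 0, 0, 0, 0, 0, 1]]]'

```text
clock: 10.95
ee_pos: [0.5038, 0.1772, 0.1486]
orientation: [-0.028, 0.707, -0.028, -0.706]
ft_force: [-0.7, -0.2, 3.0]
width: 0.222
```

>>> arm_command --targets '[[[0.1, 0, 0, 0, 0, 0, 1], [0, 0, 0, 0, 0, 0, 1]]]'

```text
clock: 11.15
ee_pos: [0.5039, 0.1773, 0.1479]
orientation: [-0.028, 0.707, -0.028, -0.706]
ft_force: [-1.1, -0.3, 5.8]
width: 0.23
```

>>> arm_command --targets '[[[0.1, 0, 0, 0, 0, 0, 1], [0, 0, 0, 0, 0, 0, 1]]]'

```text
clock: 11.35
ee_pos: [0.5039, 0.1773, 0.1469]
orientation: [-0.028, 0.707, -0.028, -0.706]
ft_force: [-0.8, -0.4, 5.9]
width: 0.23
```

>>> arm_command --targets '[[[0.1, 0, 0, 0, 0, 0, 1], [0, 0, 0, 0, 0, 0, 1]]]'

```text
clock: 11.55
ee_pos: [0.5039, 0.1773, 0.1459]
orientation: [-0.028, 0.707, -0.028, -0.706]
ft_force: [-1.9, -0.9, 4.9]
width: 0.226
```

>>> arm_command --targets '[[[0.1, 0, 0, 0, 0, 0, 1], [0, 0, 0, 0, 0, 0, 1]]]'

```text
clock: 11.75
ee_pos: [0.5039, 0.1773, 0.1449]
orientation: [-0.028, 0.707, -0.028, -0.706]
ft_force: [-1.2, -0.2, 5.4]
width: 0.224
```

```bash
python3 chk.py w10
```

```text
11.75 [0.5039 0.1773 0.1449] toolx [ 9.e-04 -0.e+00 -1.e+00] F [-1.19 -0.18  5.4 ] tip in slot mm [  0.6  -3.7 -25.8]
[316.48967506 254.09300045]
```

View pics/w10.png

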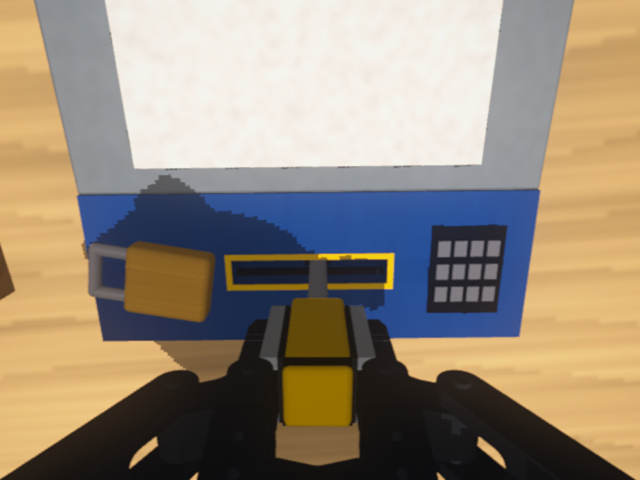

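>>> arm_command --targets '[[[0.1, 0, 0, 0, 0, 0, 1], [0.1, 0, 0, 0, 0, 0, 1], [0.1, 0, 0, 0, 0, 0, 1], [0.1, 0, 0, 0, 0, 0, 1], [0, 0, 0, 0, 0, 0, 1]]]'

```text
clock: 12.3
ee_pos: [0.5038, 0.1773, 0.1409]
orientation: [-0.028, 0.707, -0.028, -0.706]
ft_force: [-2.0, -1.6, 5.8]
width: 0.225
```

>>> arm_command --targets '[[[0.1, 0, 0, 0, 0, 0, 1], [0.1, 0, 0, 0, 0, 0, 1], [0.1, 0, 0, 0, 0, 0, 1], [0, 0, 0, 0, 0, 0, 1]]]'

```text
clock: 12.7
ee_pos: [0.5039, 0.1773, 0.1379]
orientation: [-0.028, 0.707, -0.028, -0.706]
ft_force: [-1.4, 0.4, 5.3]
width: 0.223
```

```bash
python3 chk.py w11; python3 -c "
from h import *
im=save('scene','s11'); cv2.imwrite('pics/s11z.png',cv2.resize(im[100:280,300:480,::-1],(600,600),interpolation=cv2.INTER_CUBIC))"
```

```text
12.7 [0.5039 0.1773 0.1379] toolx [ 8.e-04  1.e-04 -1.e+00] F [-1.4   0.36  5.26] tip in slot mm [  0.6  -3.7 -32.8]
[316.42369419 254.07181803]
```

View pics/s11z.png

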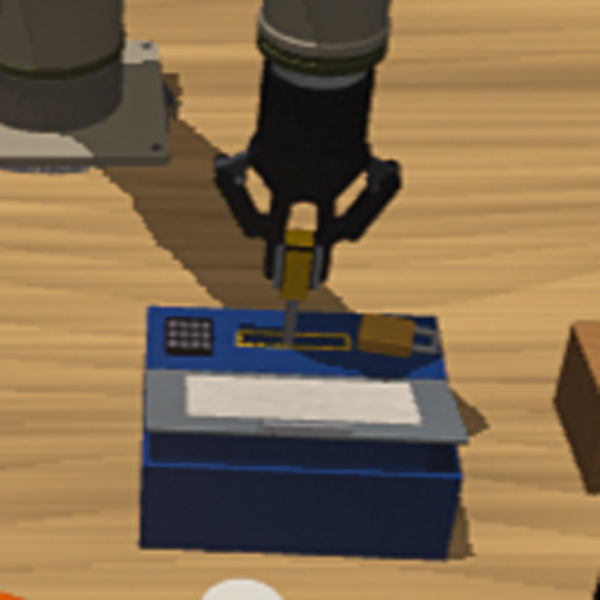

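View pics/w11.png

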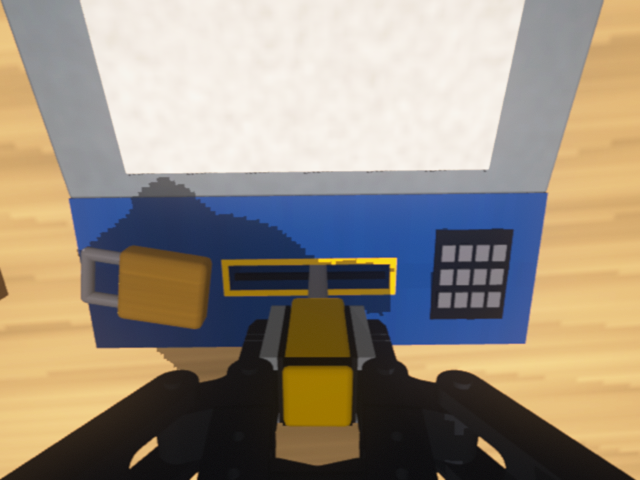

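The scene view shows the lid partly open, its free edge at zoom (360,435). The tab is travelling at about 6–7 N. I'll continue gently to the stop.

>>> arm_command --targets '[[[0.1, 0, 0, 0, 0, 0, 1], [0.1, 0, 0, 0, 0, 0, 1], [0, 0, 0, 0, 0, 0, 1]]]'

```text
clock: 13.1
ee_pos: [0.5039, 0.1773, 0.1359]
orientation: [-0.028, 0.707, -0.028, -0.706]
ft_force: [-0.6, -1.1, 5.5]
width: 0.221
```

>>> arm_command --targets '[[[0.1, 0, 0, 0, 0, 0, 1], [0, 0, 0, 0, 0, 0, 1]]]'

```text
clock: 13.3
ee_pos: [0.5039, 0.1773, 0.1349]
orientation: [-0.028, 0.707, -0.028, -0.706]
ft_force: [-1.2, 0.2, 6.2]
width: 0.23
```

>>> arm_command --targets '[[[0.1, 0, 0, 0, 0, 0, 1], [0, 0, 0, 0, 0, 0, 1]]]'

```text
clock: 13.5
ee_pos: [0.504, 0.1773, 0.1342]
orientation: [-0.028, 0.707, -0.028, -0.706]
ft_force: [-3.3, -1.8, 9.6]
width: 0.229
```

>>> arm_command --targets '[[[0.1, 0, 0, 0, 0, 0, 1], [0, 0, 0, 0, 0, 0, 1]]]'

```text
clock: 13.7
ee_pos: [0.5042, 0.1774, 0.1339]
orientation: [-0.028, 0.707, -0.028, -0.706]
ft_force: [-4.3, -2.1, 15.7]
width: 0.228
```

The force rose sharply, so the tab is at its stop. I'll back off and look.

>>> arm_command --targets '[[[-0.1, 0, 0, 0, 0, 0, 1], [-0.1, 0, 0, 0, 0, 0, 1], [0, 0, 0, 0, 0, 0, 1]]]'

```text
clock: 14.0
ee_pos: [0.5037, 0.1772, 0.1345]
orientation: [-0.028, 0.707, -0.028, -0.706]
ft_force: [-0.3, 0.2, 3.6]
width: 0.227
```

```bash
python3 chk.py w12
python3 - <<'E'
from h import *
im=save('scene','s12'); cv2.imwrite('pics/s12z.png',cv2.resize(im[100:280,300:480,::-1],(600,600),interpolation=cv2.INTER_CUBIC))
c=cal('scene'); slot=np.array([.5036,.1810,0]); th=np.radians(-4.0); yb=np.array([-np.sin(th),np.cos(th),0]); xb=np.array([np.cos(th),np.sin(th),0])
# hinge ~39mm +x from slot(deck centre), lid length 102
for a in (0,.2,.28,.35):
    for y in (-.11,0,.11):
        p=slot+yb*y+xb*(.039+.102*np.cos(a))+np.array([0,0,.085+.102*np.sin(a)]); print(a,y,((proj(c,p)-[300,100])*600/180).round())
print([ (d['confidence'],np.array(d['centre'])*[640,480]) for d in viewer.tip_of('scene','lid_edge')])
E
```

```text
14.0 [0.5037 0.1772 0.1345] toolx [ 4.e-04 -0.e+00 -1.e+00] F [-0.27  0.15  3.62] tip in slot mm [  0.4  -3.8 -36.2]
[316.53853885 254.15353439]
0 -0.11 [140. 457.]
0 0 [300. 464.]
0 0.11 [462. 471.]
0.2 -0.11 [141. 433.]
0.2 0 [303. 439.]
0.2 0.11 [467. 446.]
0.28 -0.11 [141. 422.]
0.28 0 [304. 429.]
0.28 0.11 [468. 435.]
0.35 -0.11 [142. 412.]
0.35 0 [305. 419.]
0.35 0.11 [469. 425.]
[(0.66, array([390.976, 223.68 ]))]
```

View pics/s12z.png

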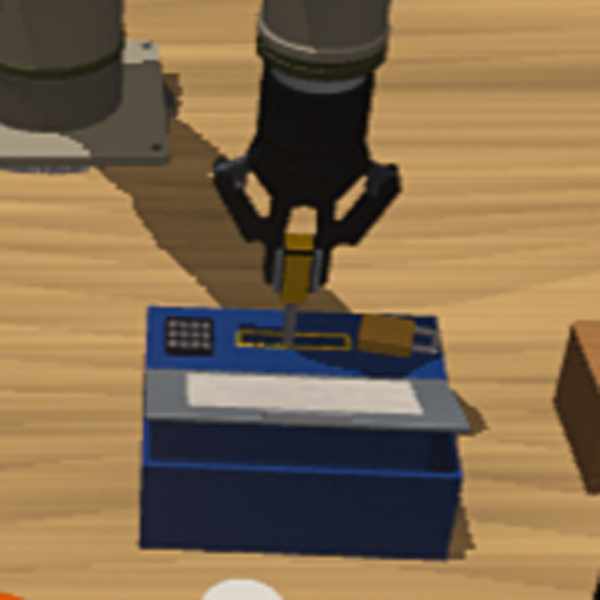

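>>> arm_command --targets '[[[-0.5, 0, 0, 0, 0, 0, 1], [-1, 0, 0, 0, 0, 0, 1], [-1, 0, 0, 0, 0, 0, 1], [-1, 0, 0, 0, 0, 0, 1], [-2, 0, 0, 0, 0, 0, 1], [-3, 0, 0, 0, 0, 0, 1], [-3, 0, 0, 0, 0, 0, 1], [-3, 0, 0, 0, 0, 0, 1], [0, 0, 0, 0, 0, 0, 1]]]'

```text
clock: 15.05
ee_pos: [0.5049, 0.1782, 0.2842]
orientation: [-0.029, 0.709, -0.027, -0.704]
ft_force: [-0.3, -0.1, -0.6]
width: 0.225
```

```bash
python3 chk.py w13
python3 - <<'E'
from h import *
s=st(); print(s['R'].round(4))
im=save('scene','s13'); cv2.imwrite('pics/s13z.png',cv2.resize(im[185:275,330:450,::-1],(800,600),interpolation=cv2.INTER_CUBIC))
c=cal('scene'); slot=np.array([.5036,.1810,0]); th=np.radians(-4.0); yb=np.array([-np.sin(th),np.cos(th),0]); xb=np.array([np.cos(th),np.sin(th),0])
for a in (0,.28,.35):
    for y in (-.11,0,.11):
        p=slot+yb*y+xb*(.039+.102*np.cos(a))+np.array([0,0,.085+.102*np.sin(a)]); print(a,y,((proj(c,p)-[330,185])*600/90).round())
E
```

```text
15.05 [0.5049 0.1782 0.2842] toolx [ 0.0065  0.0017 -1.    ] F [-0.29 -0.06 -0.62] tip in slot mm [  2.   -2.5 113.5]
[315.47867838 254.04238776]
[[ 3.900e-03 -7.890e-02 -9.969e-01]
 [ 9.000e-04 -9.969e-01  7.890e-02]
 [-1.000e+00 -1.200e-03 -3.800e-03]]
0 -0.11 [ 79. 348.]
0 0 [401. 361.]
0 0.11 [725. 374.]
0.28 -0.11 [ 82. 277.]
0.28 0 [408. 290.]
0.28 0.11 [736. 304.]
0.35 -0.11 [ 83. 258.]
0.35 0 [410. 271.]
0.35 0.11 [739. 284.]
```

View pics/s13z.png

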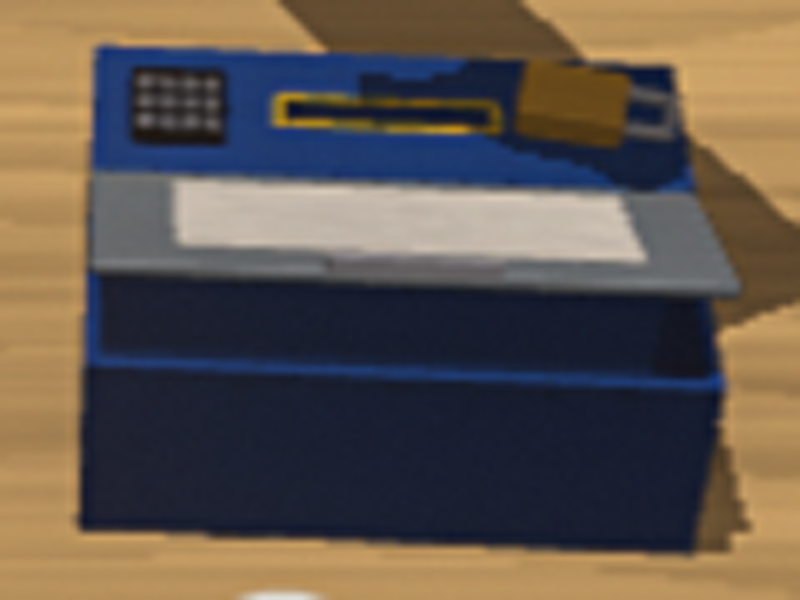

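View pics/w13.png

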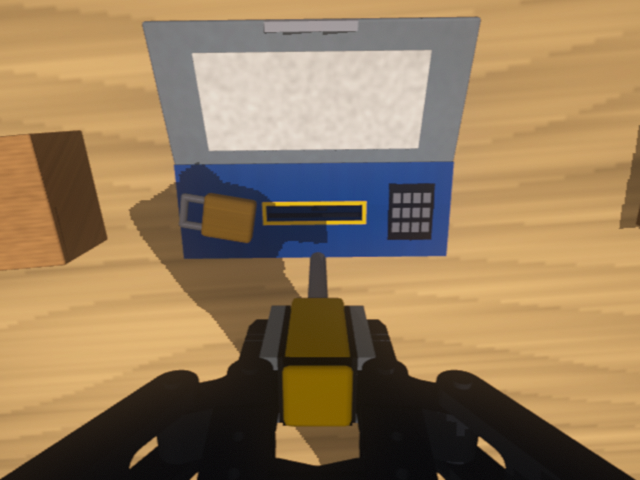

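The lid edge sits at zoom (90,268)–(738,292). That matches the 0.35 rad prediction of (83,258)–(739,284), allowing for the +8 px bias seen with the lid shut. Now I'll take the pin back to the stand.

>>> arm_command --targets '[[[0, 2, -0.4, 0, 0, 0, 1], [0, 3.5, -0.75, 0, 0, 0, 1], [0, 3.5, -0.75, 0, 0, 0, 1], [0, 3.5, -0.75, 0, 0, 0, 1], [0, 3.5, -0.75, 0, 0, 0, 1], [0, 3.5, -0.75, 0, 0, 0, 1], [0, 3.5, -0.75, 0, 0, 0, 1], [0, 3.5, -0.75, 0, 0, 0, 1], [0, 3.5, -0.75, 0, 0, 0, 1], [0, 3.3, -0.7, 0, 0, 0, 1], [0, 2, -0.4, 0, 0, 0, 1], [0, 0, 0, 0, 0, 0, 1]]]'

```text
clock: 16.35
ee_pos: [0.5493, -0.1844, 0.2776]
orientation: [0.03, -0.705, 0.03, 0.707]
ft_force: [0.3, -0.4, -0.6]
width: 0.226
```

>>> arm_command --targets '[[[2, 0, 0, 0, 0, 0, 1], [2, 0, 0, 0, 0, 0, 1], [2, 0, 0, 0, 0, 0, 1], [1.5, 0, 0, 0, 0, 0, 1], [0, 0, 0, 0, 0, 0, 1], [0, 0, 0, 0, 0, 0, 1]]]'

```text
clock: 16.95
ee_pos: [0.5505, -0.1803, 0.2046]
orientation: [0.028, -0.707, 0.028, 0.707]
ft_force: [0.4, -0.3, -0.8]
width: 0.225
```

```bash
cat > chk2.py <<'E'
from h import *
import sys
s=st(); n=sys.argv[1]; sc=np.array([.515,-.178,.085]); th=np.radians(-4.4)
xb=np.array([np.cos(th),np.sin(th),0]); yb=np.array([-np.sin(th),np.cos(th),0]); hole=sc+.035*xb
tip=s['ee_pos']+s['R']@[.0857,0,0]; d=tip-hole
print(s['clock'],s['ee_pos'].round(4),'toolx',s['R'][:,0].round(4),'F',np.round(s['ft_force'],2),s['width'],'tip in hole mm',(1e3*np.array([d@xb,d@yb,d[2]])).round(1))
im=save('wrist',n); c=cal('wrist'); bgr=im[:,:,::-1].copy(); np.savez(n+'.npz',K=c[0],R=c[1],t=c[2])
for a in (-.007,.007):
  for b in (-.007,.007):
    u=proj(c,hole+a*xb+b*yb); cv2.circle(bgr,tuple(u.round().astype(int).tolist()),1,(255,0,255),-1)
u=proj(c,tip); print(u); cv2.circle(bgr,tuple(u.round().astype(int).tolist()),1,(0,255,0),-1)
cv2.imwrite('pics/'+n+'m.png',cv2.resize(bgr[150:350,190:450],(780,600),interpolation=cv2.INTER_CUBIC))
E
python3 chk2.py w14
```

```text
16.95 [ 0.5505 -0.1803  0.2046] toolx [-1.e-04  2.e-04 -1.e+00] F [ 0.35 -0.27 -0.79] 0.225026244635781 tip in hole mm [ 0.5  0.5 33.9]
[316.13964301 254.50686187]
```

View pics/w14m.png

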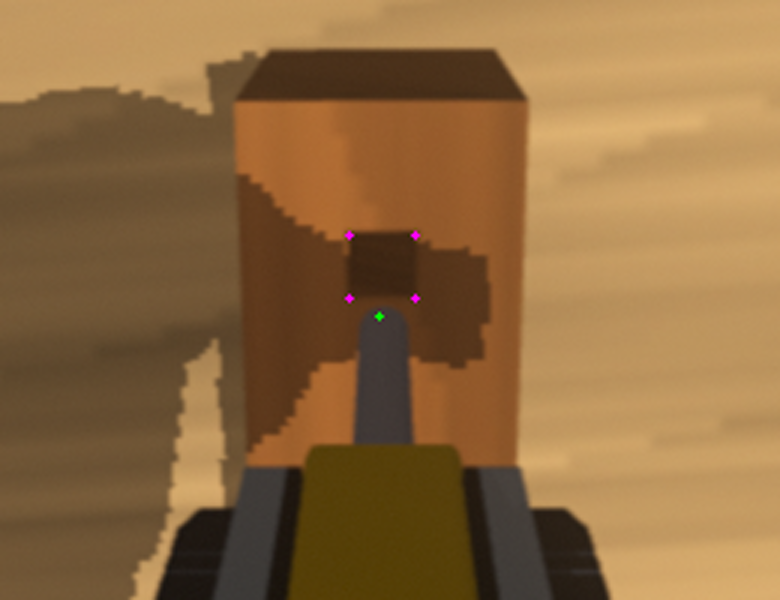

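The hole is at zoom (381,265), matching the prediction within a millimetre. Coming down.

>>> arm_command --targets '[[[1, 0, 0, 0, 0, 0, 1], [1, 0, 0, 0, 0, 0, 1], [1, 0, 0, 0, 0, 0, 1], [0, 0, 0, 0, 0, 0, 1], [0, 0, 0, 0, 0, 0, 1]]]'

```text
clock: 17.5
ee_pos: [0.5502, -0.1806, 0.174]
orientation: [0.028, -0.706, 0.028, 0.707]
ft_force: [-0.8, 0.1, -0.2]
width: 0.225
```

```bash
python3 chk2.py w15
```

```text
17.5 [ 0.5502 -0.1806  0.174 ] toolx [-6.e-04  2.e-04 -1.e+00] F [-0.78  0.12 -0.2 ] 0.2251764944085314 tip in hole mm [0.3 0.1 3.3]
[316.43600139 254.39503336]
```

View pics/w15m.png

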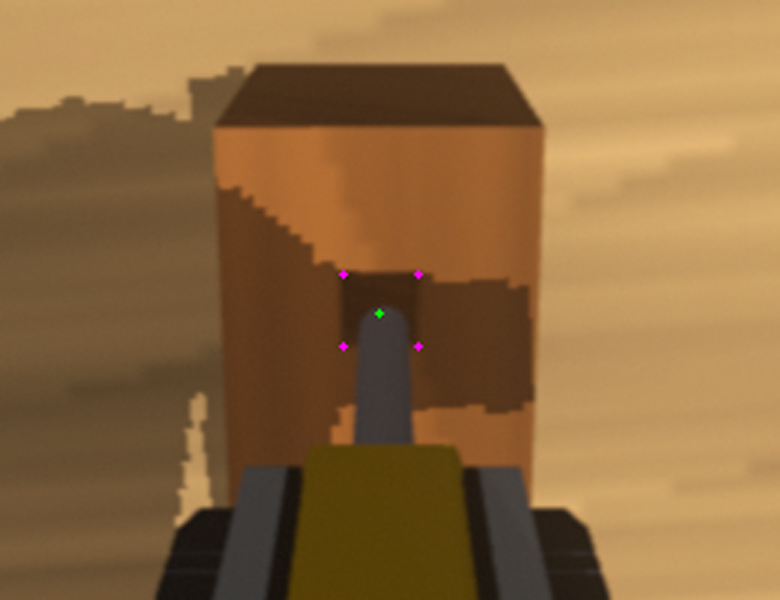

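Centred: the tip is at zoom (381,313) and the hole spans columns 343–418. I'll insert it in stages.

>>> arm_command --targets '[[[0.4, 0, 0, 0, 0, 0, 1], [0.4, 0, 0, 0, 0, 0, 1], [0.4, 0, 0, 0, 0, 0, 1], [0, 0, 0, 0, 0, 0, 1]]]'

```text
clock: 17.95
ee_pos: [0.55, -0.1806, 0.1616]
orientation: [0.028, -0.706, 0.028, 0.707]
ft_force: [-0.9, 1.3, -1.0]
width: 0.23
```

>>> arm_command --targets '[[[1, 0, 0, 0, 0, 0, 1], [1, 0, 0, 0, 0, 0, 1], [1, 0, 0, 0, 0, 0, 1], [1, 0, 0, 0, 0, 0, 1], [1, 0, 0, 0, 0, 0, 1], [0.5, 0, 0, 0, 0, 0, 1], [0, 0, 0, 0, 0, 0, 1]]]'

```text
clock: 18.65
ee_pos: [0.5499, -0.1805, 0.1064]
orientation: [0.028, -0.706, 0.028, 0.707]
ft_force: [-0.5, 0.8, -0.1]
width: 0.226
```

>>> arm_command --targets '[[[0.4, 0, 0, 0, 0, 0, 1], [0.4, 0, 0, 0, 0, 0, 1], [0.15, 0, 0, 0, 0, 0, 1], [0, 0, 0, 0, 0, 0, 1]]]'

```text
clock: 19.05
ee_pos: [0.5503, -0.1807, 0.0977]
orientation: [0.028, -0.706, 0.028, 0.707]
ft_force: [-0.1, 0.5, 0.1]
width: 0.229
```

>>> arm_command --targets '[[[0.1, 0, 0, 0, 0, 0, 1], [0.1, 0, 0, 0, 0, 0, 1], [0, 0, 0, 0, 0, 0, 1]]]'

```text
clock: 19.35
ee_pos: [0.5504, -0.1807, 0.0958]
orientation: [-0.028, 0.707, -0.028, -0.707]
ft_force: [0.5, 0.4, 0.0]
width: 0.228
```

>>> arm_command --targets '[[[0.1, 0, 0, 0, 0, 0, 1], [0, 0, 0, 0, 0, 0, 1]]]'

```text
clock: 19.55
ee_pos: [0.5505, -0.1807, 0.0956]
orientation: [-0.028, 0.707, -0.028, -0.706]
ft_force: [-3.9, 0.3, 7.1]
width: 0.223
```

>>> arm_command --targets '[[[0.05, 0, 0, 0, 0, 0, 1], [0, 0, 0, 0, 0, 0, 1]]]'

```text
clock: 19.75
ee_pos: [0.5506, -0.1807, 0.0957]
orientation: [-0.028, 0.707, -0.028, -0.706]
ft_force: [-5.6, 0.8, 11.4]
width: 0.225
```

Seated: the TCP is at 0.0957, the same as at the grasp. I'll release and lift away.

>>> arm_command --targets '[[[-0.15, 0, 0, 0, 0, 0, 1], [0, 0, 0, 0, 0, 0, 5], [0, 0, 0, 0, 0, 0, 5], [0, 0, 0, 0, 0, 0, 5], [0, 0, 0, 0, 0, 0, 5], [0, 0, 0, 0, 0, 0, 5]]]'

```text
clock: 20.35
ee_pos: [0.5504, -0.1807, 0.0957]
orientation: [0.028, -0.707, 0.028, 0.707]
ft_force: [0.1, -0.0, 0.5]
width: 0.587
```

>>> arm_command --targets '[[[-1, 0, 0, 0, 0, 0, 5], [-2, 0, 0, 0, 0, 0, 5], [-3, 0, 0, 0, 0, 0, 5], [-4, 0, 0, 0, 0, 0, 5], [-4, 0, 0, 0, 0, 0, 5], [-3, 0, 0, 0, 0, 0, 5], [0, 0, 0, 0, 0, 0, 5], [0, 0, 0, 0, 0, 0, 5], [0, 0, 0, 0, 0, 0, 5]]]'

```text
clock: 21.25
ee_pos: [0.5499, -0.1806, 0.2649]
orientation: [0.028, -0.706, 0.028, 0.707]
ft_force: [0.4, -0.1, 0.0]
width: 0.586
```

```bash
python3 chk2.py w16
python3 - <<'E'
from h import *
im=save('scene','s16')
cv2.imwrite('pics/s16z.png',cv2.resize(im[160:290,215:455,::-1],(800,433),interpolation=cv2.INTER_CUBIC))
E
```

```text
21.25 [ 0.5499 -0.1806  0.2649] toolx [-1.4e-03  4.0e-04 -1.0e+00] F [ 0.45 -0.12  0.02] 0.5857310842965009 tip in hole mm [-0.2  0.1 94.2]
[316.55031721 254.05147009]
```

View pics/w16.png

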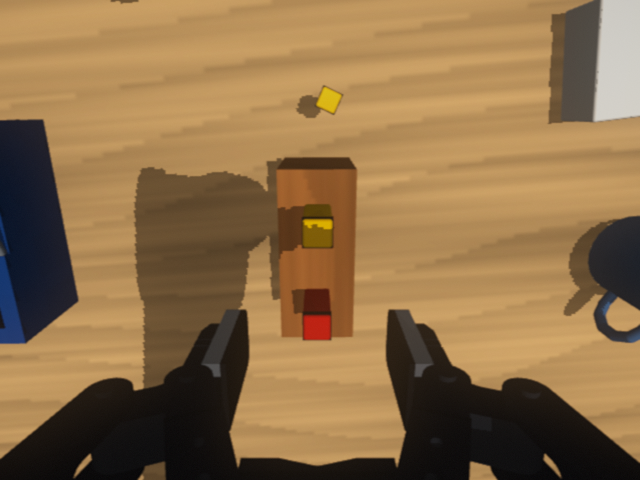

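View pics/s16z.png

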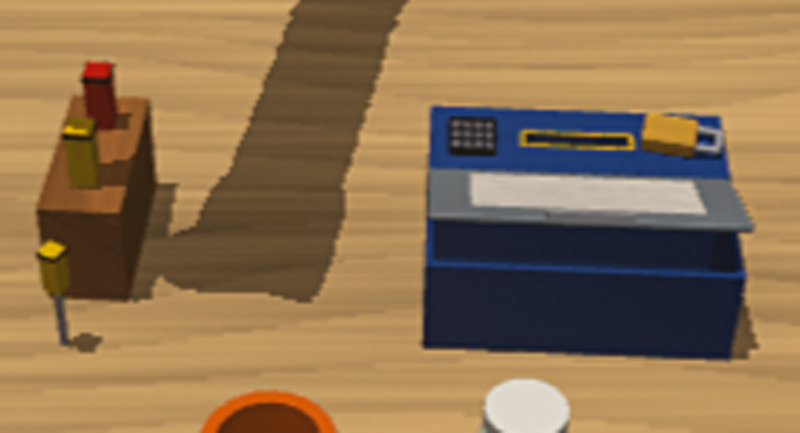

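The pin stands upright in its hole, with its handle top at (318,232) in the wrist view and square to the stand. The lid is up, everything else is undisturbed, and the gripper is clear.

```bash
python3 -c "
from h import *
print(arm.hand_in(), st()['clock'])"
```

```text
the job is handed in; nothing more can be done
the job is handed in; nothing more can be done
```

The key box lid is sprung open, the pin is back in its own hole, and the job is handed in at about 21 s of the 61 s limit. The hand-in gives no verdict, so these are my own checks.

- **Finding the tab:** I took the yellow pin from the +x hole and lowered it into the slot about 4 mm to the −y side of centre. A wrist picture showed what looked like the tab there. I felt it about 22 mm below the deck, so I made no sweep along the slot.
- **Pressing the tab:** It gave way at about 6–7 N on the wrist sensor, a little under the stated 8–12 N. It moved roughly 13.5–14 mm to a hard stop. The highest wrist reading was 15.7 N vertical, about 16.5 N in total; I read it only at the end of each step.
- **Lid:** In the last scene picture it is still up. Its edge fits about 0.35 rad, after allowing for a small offset seen when the lid was shut.
- **Pin:** It seated at the same tool height as when I gripped it (TCP z 0.0957 m). It looks upright and square in the hole.
- **Everything else:** The punch, padlock and small yellow look-alike pin looked unmoved. I did not measure any of the bystanders. The gripper is open, about 17 cm up, and touching nothing.

No check failed. My first slot position was 2–3 mm off along the slot, and a closer picture corrected it before the pin went in.

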